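Click a cartridge home in a push-push slot

TASK

Take the cartridge with the straight grip bar out of the rack and fit it into the push-push slot on top of the test set, so that it is clicked home and stays down by itself when you let go. The empty slot may have been left clicked up or down and you cannot see which, so feel after each press whether it has caught, and press again if it has not. Press firmly but never hard, and leave the blank plug and everything else on the bench where they are.

Things in the scene. Friction and masses are not known exactly. Their poses are not given: they have to be found in the camera images.
- cartridge_mid (a point): Centre (half-way up) of the cartridge: a grey plug-in block, 80 mm tall, about 90 g, with a straight black grip bar on top, upright in one pocket of the rack. z points up. Underside 40 mm below this point; body 16 mm (x) by 40 mm (y), 46 mm tall; on it a flange 24 x 50 mm, 4 mm thick, its upper face 10 mm above this point; the bar stands on the flange. It fits the slot either way round.
- bar_mid (a point): Centre of the cartridge's grip bar: 10 mm thick (along x), 30 mm long (y), 30 mm tall; it ends at the cartridge's top. Grip it across the 10 mm from above with the fingertips just over the flange, whose upper face is 15 mm below this point.
- foot (a point): Centre of the cartridge's underside. Each narrow end (+y and -y) has a notch 4 to 12 mm above it, 8 mm deep, into which the slot's catches go.
- test_set: The test set: a white bench instrument, 230 mm (x) by 250 mm (y), 96 mm tall, fixed to the bench; front panel towards -x; origin under its centre. The push-push slot is in its top cover, 15 mm from the centre towards -x and 45 mm towards -y; the flat plate at +y covers an unused bay. The slot's bottom stop is hard: keep the foot's push, impact included, below 40 N (press slowly, stop at about 14 N).
- slot (a point): Centre of the slot's mouth, level with the top of its bevelled rim, 100 mm above the bench. z up, long side along y. Opening 19 mm (x) by 42 mm (y); the rim stands 4 mm proud of the cover and slopes inwards at 45 degrees as a lead-in, 4 mm all round. Inside is a spring carriage that clicks down at one press and comes up at the next; while empty it may stand up or be left clicked down, unseen.
- ready_point (a point): 11 mm above the mouth: the cartridge's centre when it first comes to stand in the slot (flange underside 17 mm above the rim), in both cases; it can be up to 2 mm higher or lower. Carriage up: press 14 mm to the stop against a spring of 3 to 6 N, let up, and it catches. Carriage left down: it stands on closed side catches, and 5 to 7 N over 4 to 5 mm to the stop only unlock the carriage.
- home_point (a point): 2 mm above the mouth (up to 2 mm either way): the cartridge's centre when clicked home; side catches then hold it against a light pull, with 2 to 3 mm of play. By feel when letting up from the stop: if caught, the upward push is gone after 4 to 6 mm; if not, 2 to 6 N go on pushing for 9 mm or more. Pressed once more when home, it is released and comes up again by 9 mm.
- stop_point (a point): 3 mm below the mouth (up to 2 mm either way): the cartridge's centre at the bottom stop when pressed in from the raised carriage. If the carriage had been left down, the stop is met 9 mm higher; on letting up, the carriage lifts the cartridge some 5 mm above the ready point, the catches open and let it down on to the raised carriage, back at the ready point; a second press clicks it home.
- blank_mid (a point): Centre (half-way up) of the blank plug, which stands in the rack's other pocket: the same body and flange, but a round knob, 18 mm across and 18 mm tall, on top; 68 mm tall. Not wanted: leave it there. Which of the two pockets holds which varies.
- rack: The rack: a black block 44 mm (x) by 150 mm (y), 38 mm tall, fixed to the bench; origin under its centre. Two pockets, 19 x 43 mm and 28 mm deep, with centres at y = -38 and +38 mm; what stands in them has its underside 10 mm above the bench and its axes along the rack's.
- post_mount: a small square lens mount (34 x 34 mm) on a steel post with a 38 mm round base, 89 mm tall; origin under its base. Leave it alone.
- cap_jar: a small round jar with a lid, 54 mm across, 36 mm tall; origin under its base. Leave it alone.
- wash_bottle: a white bottle, 60 mm across, 150 mm tall; origin under its base. Leave it alone.
- reel: an empty white flanged reel lying flat, 90 mm across, 26 mm thick; origin under its centre. Leave it alone.
- driver: a screwdriver, 170 mm long, lying on the bench. Leave it alone.
- hex_wrench: a wrench, 120 mm long, lying on the bench. Leave it alone.
- post_collar: a dark steel collar, 25 mm across, 12 mm thick. Leave it alone.
Mind the look-alikes: they are no part of the job. Leave any purple look-alike of the part that bears cartridge_mid alone.

How it is judged:
On the way:
1. The cartridge stands upright in the slot's mouth, lowered as far as it goes freely (horizontal distance between cartridge_mid and slot below 0.004 m and z of cartridge_mid in the frame of slot below 0.016 m and angle between cartridge_mid's own z axis and vertical below 0.08 rad), for 0.1 s.
At the end, for the whole second after the job is handed in: The cartridge is clicked home in the slot and stays there by itself: its centre less than 6.5 mm above the slot's mouth (0 to 4 mm when properly caught, 9 mm or more when not), within 4 mm of the slot's centre, upright within 0.06 rad; the blank plug is still in the rack (horizontal distance between cartridge_mid and slot below 0.004 m and z of cartridge_mid in the frame of slot below 0.0065 m and angle between cartridge_mid's own z axis and vertical below 0.06 rad and horizontal distance between blank_mid and rack below 0.05 m); the robot touches nothing.
It fails at once if The foot of the cartridge is pressed into the slot, or against anything, with more than 40 N (contact force between cartridge_c0 and anything else above 40 N).
It fails at once if The blank plug is moved by more than 30 mm (distance of blank_mid from where it was at the start of the episode above 0.03 m).
It fails at once if Something else on the bench is moved by more than 30 mm (distance of any of post_mount, cap_jar, wash_bottle, reel, driver, hex_wrench, post_collar from where it was at the start of the episode above 0.03 m).
It also fails if it takes over 48 s, if anything falls off the work surface, if the arm or the gripper's body presses on something with over 40 N, if the wrist force passes 120 N, or if a joint passes its speed limit or range.

ROBOT

A 6-joint arm with a two-finger parallel gripper is mounted at the origin on the work surface. World frame = base frame: x ahead of the robot, y to its left, z up, the work surface at z = 0. Lengths are in m, angles in rad, forces in N, time in s.
With the tool pointing down it reaches from about 0.35 to 0.85 m from the base axis. Payload 8.1 kg.
Tool frame: the origin (TCP) lies midway between the tips of the shut fingers; the grasp point (between the pads) lies 19 mm behind it; z points along the fingers, y is the direction in which the jaws open and shut (so a half turn about z gives the same grasp; the last joint's range is limited). The gripper opens to 93 mm and grips with 3 to 60 N. Pads are 15 mm wide; open, the fingers measure 128 mm over their backs; the gripper's body (75 mm by 188 mm) begins 65 mm behind the grasp point.
Start: joints at [-1.434, 0.13, 1.488, -0, 1.523, -0.085], TCP at [0.132, -0.585, 0.219] pointing down, gripper open.
Joint ranges: [-2.96, 2.96], [-0.89, 2.26], [0.02, 2.5], [-1.34, 4.48], [0, 2.73], [-2.66, 2.66]. Speed limits (rad/s): [2.39, 2.39, 2.79, 3.14, 3.14, 3.14].

INTERFACE

Orientations are given as a unit quaternion [w, x, y, z].
In Python, from plant import env, optics gives the robot as it stands.
- The arm moves only by the tool apply_moves, never from a script. Its argument "motion" is a list of rows, each an object with "jaw": the finger opening in m, from 0 to 0.093; "linear": the shift along the tool's x, y, z in m, a list of three; "angular": the turn, a rotation vector about the tool's x, y, z in rad, a list of three. A call has 1 to 20 rows; each row is the pose to reach, as a shift and turn from the pose commanded when the call began, along the tool's axes at that moment; what a row does not reach only later rows make up. A row lasts 1/8 s, in which the tool goes at most 62.5 mm and 10.7 degrees, less where a joint would pass 70% of its speed; a pose out of reach is approached as far as the arm can. A call with a gripper value outside its range is refused whole. The fingers move at their own pace and stop on an object; "force" is the grip in N (left out, the last holds). Time passes only in rows, so rows that repeat a pose let the fingers close. It gives the time, the measured TCP pose, the force and the opening at its end, in the units of the state.
- env.get_obs(): the state, without advancing time (a new reading comes with each control period).
- optics.snapshot(name): name is "side" or "top" or "wrist"; returns the picture (400x640x3 uint8, blue, green, red); there is no depth.
- optics.get_calibration(name): a dict with "fx", "fy", "cx", "cy" (pixels), "distortion" ([k1, k2, p1, p2, k3] as OpenCV has them; the pictures are not rectified), "R" (3x3) and "t" (3): a world point X has camera coordinates R X + t. Camera axes: x right, y down, z forward; pixel columns grow to the right and rows downward; lengths in m; the calibration is good to about 2 mm. A picture is of the moment at which its call begins: read the wrist's pose just before it. get_calibration takes no time and is no camera call; for the wrist camera it gives the pose at the moment of the call.
- env.close_job(): hands the job in, once; it reports no verdict.
The state is a dict: "time": time; "q": joint angles; "qvel": joint speeds; "tau": joint torques, N m; "eef_pos": TCP position; "tcp_rot": TCP orientation; "force": force on the tool from outside, world axes, zero at the start; "ft_torque": the same for the moment, N m; "finger_gap": finger opening in m.
Only numpy, scipy, OpenCV 4.12 (cv2) and the standard library are available. Lean on these libraries where they do the work, as an engineer would, in place of code of your own. Each camera call takes 0.05 s, during which the arm holds its last target. There are 200 camera calls.

## Working session

There is one attempt and no reset: what is moved stays moved. The work goes in short steps, Python scripts to look and compute and a tool call to move; the robot and the scene stay as the last step left them, time stands still between calls to the robot, and variables do not carry over. Pictures are saved under pics/ and viewed, about 8 in all and at most 12, crops included, and the job is handed in when it is done.

Besides the shell and the picture viewer there is one more tool, called after "Call:" as name(argument=value, ...), one argument or row to a line, values as JSON. apply_moves: Moves the arm, as the interface text tells. Its arguments: {"type":"object","properties":{"motion":{"type":"array","items":{"type":"object","properties":{"jaw":{"type":"number"},"linear":{"type":"array","items":{"type":"number"}},"angular":{"type":"array","items":{"type":"number"}}}}},"force":{"type":"number"}},"required":["motion"]}

```bash
mkdir -p pics; python3 - <<'E'
from plant import env, optics
import cv2,numpy as np
o=env.get_obs(); print({k:np.round(v,4).tolist() for k,v in o.items()})
for n in("top","side"):
    c=optics.get_calibration(n); print(n,{k:np.round(v,4).tolist() for k,v in c.items()})
    cv2.imwrite(f"pics/{n}0.png",optics.snapshot(n))
E
```

```text
{'time': 0.0, 'q': [-1.4344, 0.1312, 1.4893, -0.0, 1.523, -0.0854], 'qvel': [-0.0016, -0.0012, 0.0004, -0.0006, -0.0026, 0.0004], 'tau': [0.0018, -55.9846, -49.1751, 0.0769, 0.0358, -0.0002], 'eef_pos': [0.1319, -0.5847, 0.2176], 'tcp_rot': [-0.0009, 0.9939, 0.1107, -0.0], 'force': [-0.5855, -0.2199, 0.6173], 'ft_torque': [-0.0087, 0.0127, 0.0266], 'finger_gap': 0.0931}
top {'fx': 476.9634, 'fy': 476.9634, 'cx': 315.1909, 'cy': 200.175, 'distortion': [-0.0172, 0.0, 0.0, 0.0, 0.0], 'R': [[0.0248, -0.9996, 0.012], [-0.9906, -0.0261, -0.1345], [0.1348, -0.0085, -0.9908]], 't': [-0.0824, 0.5523, 1.2283]}
side {'fx': 425.6113, 'fy': 425.6113, 'cx': 311.9612, 'cy': 199.5978, 'distortion': [0.0189, 0.0, 0.0, 0.0, 0.0], 'R': [[-0.99, -0.1399, 0.0164], [-0.0992, 0.6099, -0.7862], [0.0999, -0.78, -0.6177]], 't': [0.5103, 0.1571, 1.1353]}
```

View pics/top0.png

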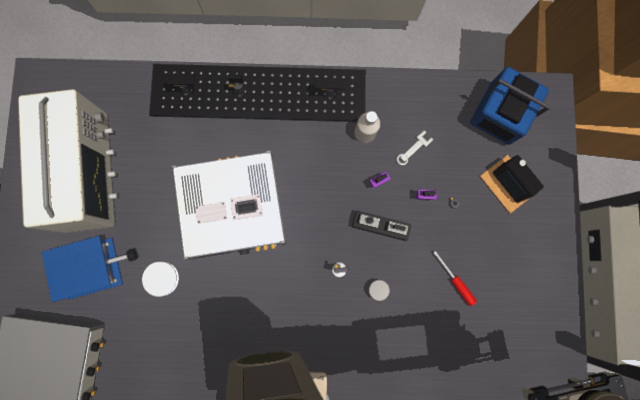

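View pics/side0.png

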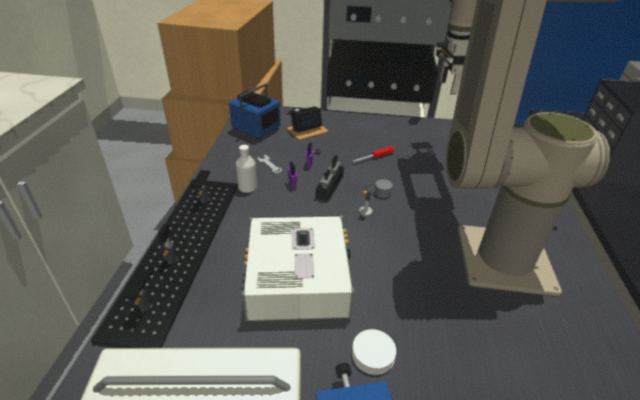

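The top view shows the test set at about (229,205), with the open slot at (246,206) and the flat plate at (211,213). The rack is at (381,225).

Candidates for the cartridge in the top view:
- rack left pocket (369,220)
- rack right pocket (397,227)
- purple look-alike (380,180)
- purple look-alike (427,194)

Next is a close crop to choose between them.

```bash
python3 - <<'E'
import cv2,numpy as np
t=cv2.imread("pics/top0.png");s=cv2.imread("pics/side0.png")
def crop(im,x,y,w,h,k): return cv2.resize(im[y:y+h,x:x+w],None,fx=k,fy=k,interpolation=cv2.INTER_CUBIC)
a=crop(t,340,200,80,50,5);b=crop(t,166,145,130,120,5/2)
c=crop(s,305,145,50,60,5); d=crop(s,240,205,120,60,10/3)
out=np.zeros((600,800,3),np.uint8)
out[:250,:400]=a; out[:300,400:650]=c; out[300:600,:325]=b; out[320:520,400:800]=d
cv2.imwrite("pics/crop1.png",out)
E
```

```text
(no output)
```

View pics/crop1.png

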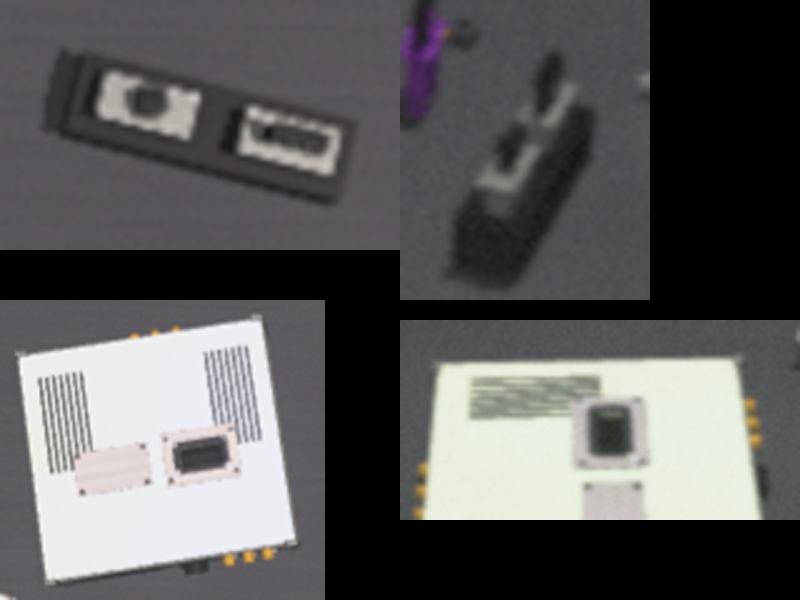

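The right-hand pocket (397,227; -y side) holds the straight-bar cartridge, confirmed by the elongated black bar on its flange. The left pocket (369,220) holds the round-knob blank. I'll work out positions from the corners.

```bash
cat > h.py <<'E'
import cv2,numpy as np
from plant import env,optics
def ray(cal,px,z):
    K=np.array([[cal["fx"],0,cal["cx"]],[0,cal["fy"],cal["cy"]],[0,0,1]])
    u=cv2.undistortPoints(np.array(px,float).reshape(-1,1,2),K,np.array(cal["distortion"],float)).reshape(-1,2)
    R=np.array(cal["R"]);t=np.array(cal["t"]).ravel();C=-R.T@t
    d=np.c_[u,np.ones(len(u))]@R
    return C+d*((z-C[2])/d[:,2])[:,None]
def proj(cal,X):
    K=np.array([[cal["fx"],0,cal["cx"]],[0,cal["fy"],cal["cy"]],[0,0,1]])
    return cv2.projectPoints(np.array(X,float).reshape(-1,1,3),cv2.Rodrigues(np.array(cal["R"]))[0],np.array(cal["t"],float).ravel(),K,np.array(cal["distortion"],float))[0].reshape(-1,2)
def yaw(p,q): return np.degrees(np.arctan2(*(p-q)[[1,0]]))
E
python3 - <<'E'
from h import *
c=optics.get_calibration("top")
f=lambda L,o,k,z:ray(c,np.array(L)/k+np.array(o),z)
fl=f([(247,102),(341,124),(333,177),(238,153)],(340,200),5,.06)
bl=f([(99,70),(201,90),(192,139),(95,118)],(340,200),5,.06)
rk=f([(85,53),(357,120),(335,205),(62,133)],(340,200),5,.038)
ts=f([(20,55),(260,18),(295,243),(48,283)],(166,145),2.5,.096)
sl=f([(173,140),(226,133),(230,166),(178,173)],(166,145),2.5,.1)
for n,p in dict(fl=fl,bl=bl,rk=rk,ts=ts,sl=sl).items():
    print(n,p.mean(0).round(4),"y-axis yaw",round(yaw(p[0],p[1]),1),round(yaw(p[3],p[2]),1),"size",np.linalg.norm(p[0]-p[1]).round(4),np.linalg.norm(p[1]-p[2]).round(4))
m=ts.mean(0);a=np.radians((yaw(ts[0],ts[1])+yaw(ts[3],ts[2]))/2-90);print("slot from ts",m[:2]+np.array([[np.cos(a),-np.sin(a)],[np.sin(a),np.cos(a)]])@[-.015,-.045],np.degrees(a))
w=optics.get_calibration("wrist");print({k:np.round(v,3).tolist() for k,v in w.items()})
o=env.get_obs();from scipy.spatial.transform import Rotation as Ro
print(Ro.from_quat(np.roll(o["tcp_rot"],-1)).as_matrix().round(4))
E
```

```text
fl [ 0.4846 -0.2845  0.06  ] y-axis yaw 78.2 77.2 size 0.0501 0.0279
bl [ 0.5007 -0.21    0.06  ] y-axis yaw 80.3 79.2 size 0.054 0.026
rk [ 0.4913 -0.2461  0.038 ] y-axis yaw 77.5 76.6 size 0.148 0.0467
ts [0.53   0.1512 0.096 ] y-axis yaw 100.5 100.7 size 0.2474 0.2332
sl [0.5259 0.1041 0.1   ] y-axis yaw 99.1 99.2 size 0.0537 0.0338
slot from ts [0.523521   0.10424889] 10.599478066115296
{'fx': 330.275, 'fy': 330.275, 'cx': 313.717, 'cy': 201.964, 'distortion': [-0.042, 0.0, 0.0, 0.0, 0.0], 'R': [[0.221, -0.975, -0.002], [-0.945, -0.214, 0.249], [-0.243, -0.053, -0.969]], 't': [-0.6, -0.029, 0.391]}
[[ 9.755e-01  2.200e-01 -2.000e-04]
 [ 2.200e-01 -9.755e-01  1.700e-03]
 [ 1.000e-04 -1.700e-03 -1.000e+00]]
```

Cartridge at about (0.485,-0.284), yaw about -12.7°. Slot at about (0.525,0.104), yaw about +10°. I'll move above the cartridge with the jaws turned across the bar.

Call:
apply_moves(
  motion=[
    {"linear": [0.03,-0.015,0],"angular": [0,0,-0.09],"jaw": 0.045},
    {"linear": [0.07,-0.037,0],"angular": [0,0,-0.2],"jaw": 0.045},
    {"linear": [0.117,-0.062,0],"angular": [0,0,-0.32],"jaw": 0.045},
    {"linear": [0.165,-0.087,0],"angular": [0,0,-0.45],"jaw": 0.045},
    {"linear": [0.212,-0.112,0],"angular": [0,0,-0.58],"jaw": 0.045},
    {"linear": [0.26,-0.137,0],"angular": [0,0,-0.71],"jaw": 0.045},
    {"linear": [0.308,-0.162,0],"angular": [0,0,-0.84],"jaw": 0.045},
    {"linear": [0.35,-0.184,0],"angular": [0,0,-0.96],"jaw": 0.045},
    {"linear": [0.385,-0.203,0],"angular": [0,0,-1.05],"jaw": 0.045},
    {"linear": [0.404,-0.213,0],"angular": [0,0,-1.11],"jaw": 0.045},
    {"linear": [0.4105,-0.216,0],"angular": [0,0,-1.122],"jaw": 0.045},
    {"linear": [0.4105,-0.216,0],"angular": [0,0,-1.122],"jaw": 0.045},
    {"linear": [0.4105,-0.216,0],"angular": [0,0,-1.122],"jaw": 0.045},
  ],
)

```text
time: 1.72
eef_pos: [0.4842, -0.285, 0.2185]
tcp_rot: [-0.0, 0.783, 0.622, -0.0]
force: [0.4, -0.6, 0.1]
finger_gap: 0.045
```

```bash
python3 - <<'E'
from h import *
import pickle
o=env.get_obs();c=optics.get_calibration("wrist");im=optics.snapshot("wrist")
print(o["eef_pos"],o["tcp_rot"],o["force"]);pickle.dump((c,o),open("w1.pkl","wb"))
cv2.imwrite("pics/w1.png",im)
x=proj(c,[[.4846,-.2845,.06],[.4913,-.2461,.038]]);print(x)
E
```

```text
[ 0.48423709 -0.28499654  0.21850997] [-1.17121462e-04  7.83212717e-01  6.21753802e-01 -1.89800020e-04] [ 0.37218213 -0.63417618  0.06974418]
[[312.78831421 186.63823067]
 [310.75869626 145.71736151]]
```

View pics/w1.png

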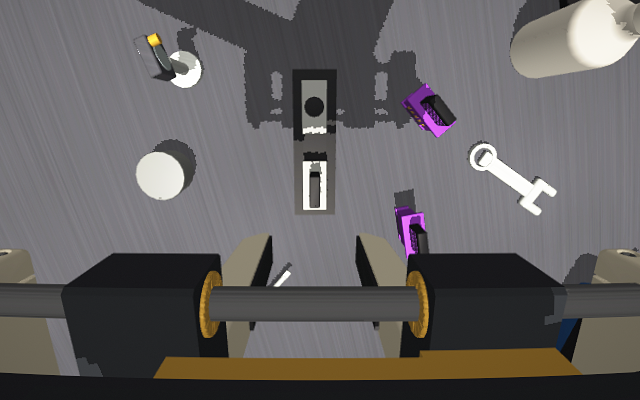

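The wrist view shows the rack upright at columns 293–336. The grey flange with the black bar is at about (314,185), the knob at (314,107), and the purple look-alikes are to the right. I'll enlarge this to measure it.

```bash
python3 - <<'E'
import cv2,numpy as np
im=cv2.imread("pics/w1.png")
a=cv2.resize(im[140:220,285:345],None,fx=7,fy=7,interpolation=cv2.INTER_CUBIC)
b=cv2.resize(im[62:142,285:345],None,fx=5,fy=5,interpolation=cv2.INTER_CUBIC)
out=np.zeros((560,730,3),np.uint8);out[:,:420]=a;out[:400,430:730]=b
cv2.imwrite("pics/w1c.png",out)
E
```

```text
(no output)
```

View pics/w1c.png

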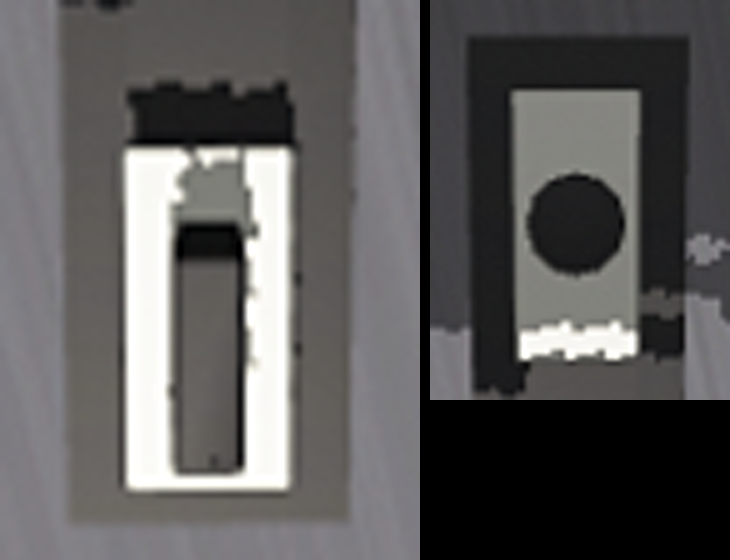

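```bash
python3 - <<'E'
from h import *
import pickle
c,o=pickle.load(open("w1.pkl","rb"))
P=lambda L,z: ray(c,np.array(L)/7-.0+np.array((285,140))-.43,z)
for n,L,z in(("flange",[(123,147),(294,147),(291,491),(125,491)],.06),("bar",[(175,260),(243,260),(242,474),(174,474)],.09)):
    p=P(L,z);print(n,p.mean(0).round(4),[round(yaw(p[1],p[0]),2),round(yaw(p[2],p[3]),2),round(yaw(p[0],p[3])-90,2),round(yaw(p[1],p[2])-90,2)],np.linalg.norm(p[0]-p[1]),np.linalg.norm(p[1]-p[2]))
print(o["eef_pos"])
E
```

```text
flange [ 0.4863 -0.2838  0.06  ] [np.float64(-13.05), np.float64(-13.06), np.float64(-13.22), np.float64(-13.01)] 0.02408481110310191 0.05032684594174835
bar [ 0.4863 -0.2838  0.09  ] [np.float64(-13.06), np.float64(-13.06), np.float64(-13.5), np.float64(-13.08)] 0.008797544624512888 0.02870515143380669
[ 0.48423709 -0.28499654  0.21850997]
```

Call:
apply_moves(
  motion=[
    {"linear": [0.0016,0.0018,0.02],"jaw": 0.045},
    {"linear": [0.0016,0.0018,0.05],"jaw": 0.045},
    {"linear": [0.0016,0.0018,0.08],"jaw": 0.045},
    {"linear": [0.0016,0.0018,0.11],"jaw": 0.045},
    {"linear": [0.0016,0.0018,0.135],"jaw": 0.045},
    {"linear": [0.0016,0.0018,0.15],"jaw": 0.045},
    {"linear": [0.0016,0.0018,0.1555],"jaw": 0.045},
    {"linear": [0.0016,0.0018,0.1555],"jaw": 0.045},
    {"linear": [0.0016,0.0018,0.1555],"jaw": 0.03},
    {"linear": [0.0016,0.0018,0.1555],"jaw": 0.015},
    {"linear": [0.0016,0.0018,0.1555],"jaw": 0.0},
    {"linear": [0.0016,0.0018,0.1555],"jaw": 0.0},
    {"linear": [0.0016,0.0018,0.1555],"jaw": 0.0},
    {"linear": [0.0016,0.0018,0.1555],"jaw": 0.0},
    {"linear": [0.0016,0.0018,0.1555],"jaw": 0.0},
  ],
  force=40,
)

```text
invalid input
```

Call:
apply_moves(
  motion=[
    {"linear": [0.0016,0.0018,0.02],"angular": [0,0,0],"jaw": 0.045},
    {"linear": [0.0016,0.0018,0.05],"angular": [0,0,0],"jaw": 0.045},
    {"linear": [0.0016,0.0018,0.08],"angular": [0,0,0],"jaw": 0.045},
    {"linear": [0.0016,0.0018,0.11],"angular": [0,0,0],"jaw": 0.045},
    {"linear": [0.0016,0.0018,0.135],"angular": [0,0,0],"jaw": 0.045},
    {"linear": [0.0016,0.0018,0.15],"angular": [0,0,0],"jaw": 0.045},
    {"linear": [0.0016,0.0018,0.1555],"angular": [0,0,0],"jaw": 0.045},
    {"linear": [0.0016,0.0018,0.1555],"angular": [0,0,0],"jaw": 0.045},
    {"linear": [0.0016,0.0018,0.1555],"angular": [0,0,0],"jaw": 0.03},
    {"linear": [0.0016,0.0018,0.1555],"angular": [0,0,0],"jaw": 0.015},
    {"linear": [0.0016,0.0018,0.1555],"angular": [0,0,0],"jaw": 0.0},
    {"linear": [0.0016,0.0018,0.1555],"angular": [0,0,0],"jaw": 0.0},
    {"linear": [0.0016,0.0018,0.1555],"angular": [0,0,0],"jaw": 0.0},
    {"linear": [0.0016,0.0018,0.1555],"angular": [0,0,0],"jaw": 0.0},
    {"linear": [0.0016,0.0018,0.1555],"angular": [0,0,0],"jaw": 0.0},
  ],
  force=40,
)

```text
time: 3.65
eef_pos: [0.487, -0.2831, 0.0632]
tcp_rot: [-0.0, 0.783, 0.622, -0.0]
force: [-2.3, 0.6, 2.8]
finger_gap: 0.01
```

The bar is gripped (gap 10 mm). I'll lift straight out and carry it to a viewing pose just short of the slot.

Call:
apply_moves(
  motion=[
    {"linear": [0,0,-0.005],"angular": [0,0,0],"jaw": 0},
    {"linear": [0,0,-0.015],"angular": [0,0,0],"jaw": 0},
    {"linear": [0,0,-0.035],"angular": [0,0,0],"jaw": 0},
    {"linear": [0,0,-0.065],"angular": [0,0,0],"jaw": 0},
    {"linear": [0,0,-0.1],"angular": [0,0,0],"jaw": 0},
    {"linear": [0.01,-0.001,-0.127],"angular": [0,0,0],"jaw": 0},
    {"linear": [0.035,-0.003,-0.137],"angular": [0,0,-0.04],"jaw": 0},
    {"linear": [0.07,-0.006,-0.14],"angular": [0,0,-0.09],"jaw": 0},
    {"linear": [0.11,-0.008,-0.14],"angular": [0,0,-0.14],"jaw": 0},
    {"linear": [0.15,-0.011,-0.14],"angular": [0,0,-0.2],"jaw": 0},
    {"linear": [0.19,-0.014,-0.14],"angular": [0,0,-0.25],"jaw": 0},
    {"linear": [0.23,-0.017,-0.14],"angular": [0,0,-0.3],"jaw": 0},
    {"linear": [0.268,-0.02,-0.14],"angular": [0,0,-0.35],"jaw": 0},
    {"linear": [0.298,-0.022,-0.14],"angular": [0,0,-0.385],"jaw": 0},
    {"linear": [0.316,-0.023,-0.14],"angular": [0,0,-0.4],"jaw": 0},
    {"linear": [0.321,-0.0234,-0.14],"angular": [0,0,-0.403],"jaw": 0},
    {"linear": [0.321,-0.0234,-0.14],"angular": [0,0,-0.403],"jaw": 0},
    {"linear": [0.321,-0.0234,-0.14],"angular": [0,0,-0.403],"jaw": 0},
    {"linear": [0.321,-0.0234,-0.14],"angular": [0,0,-0.403],"jaw": 0},
  ],
)

```text
time: 6.02
eef_pos: [0.5364, 0.0341, 0.2031]
tcp_rot: [-0.0, 0.643, 0.766, -0.0]
force: [0.8, -0.8, -1.4]
finger_gap: 0.0096
```

```bash
python3 - <<'E'
from h import *
import pickle
o=env.get_obs();c=optics.get_calibration("wrist");im=optics.snapshot("wrist")
print(o["eef_pos"],o["tcp_rot"],o["force"],o["finger_gap"]);pickle.dump((c,o),open("w2.pkl","wb"))
cv2.imwrite("pics/w2.png",im)
x=proj(c,[[.525,.104,.1]])[0];print(x);x0,y0=int(x[0])-50,max(int(x[1])-40,0);print(x0,y0)
a=cv2.resize(im,None,fx=.8,fy=.8)
out=np.zeros((600,800,3),np.uint8);out[:400,:640]=im if 0 else im
b=cv2.resize(im[y0:y0+80,x0:x0+100],None,fx=5,fy=5,interpolation=cv2.INTER_CUBIC)
out=np.zeros((600,800,3),np.uint8);out[:400,:500]=b;out[400:,500:]=cv2.resize(im,(300,200)) if 1 else 0
cv2.imwrite("pics/w2c.png",out)
E
```

```text
[0.53643932 0.03409372 0.20310861] [-1.93877868e-06  6.42690609e-01  7.66125819e-01 -1.04270306e-04] [ 0.81470466 -0.8278441  -1.4320058 ] 0.009583598572962001
[313.732749   113.50161788]
263 73
```

View pics/w2c.png

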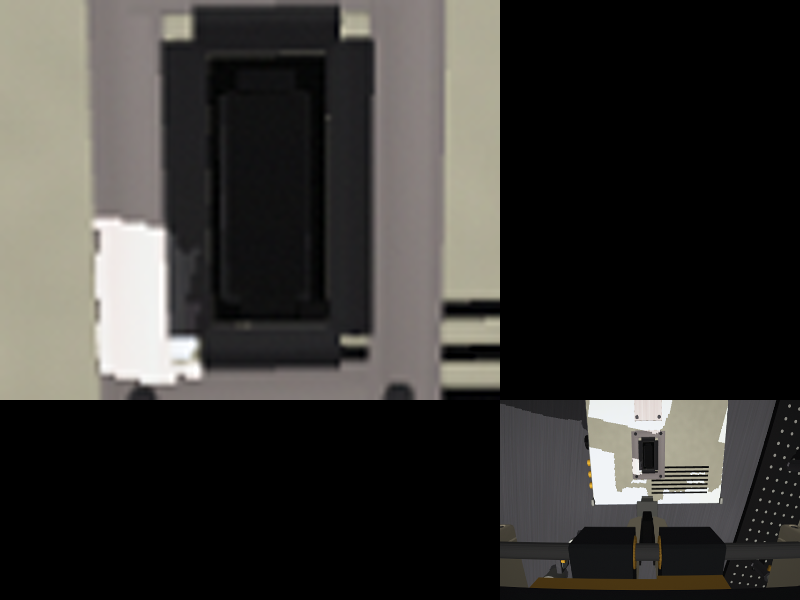

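```bash
python3 - <<'E'
from h import *
import pickle
c,o=pickle.load(open("w2.pkl","rb"))
P=lambda L,z: ray(c,np.array(L)/5+np.array((263,73))-.4,z)
for n,L,z in(("outer",[(162,5),(373,5),(373,366),(164,366)],.1),("inner",[(207,50),(327,52),(328,323),(206,323)],.096),("inner",[(207,50),(327,52),(328,323),(206,323)],.1)):
    p=P(L,z);print(n,p.mean(0).round(4),np.round([yaw(p[1],p[0]),yaw(p[2],p[3]),yaw(p[0],p[3])-90,yaw(p[1],p[2])-90],2),np.linalg.norm(p[0]-p[1]),np.linalg.norm(p[1]-p[2]))
p=P([(90,50),(97,350),(444,50),(441,350)],.096);print("plate",yaw(p[0],p[1])-90,yaw(p[2],p[3])-90)
q=o["tcp_rot"];print("toolx yaw",2*np.degrees(np.arctan2(q[2],q[1])))
E
```

```text
outer [0.5265 0.1066 0.1   ] [10.08 10.07  9.67 10.98] 0.03256760174572929 0.05535520320781158
inner [0.5264 0.1067 0.096 ] [ 9.17 10.07  9.47 10.85] 0.01890530631287096 0.042165235437857836
inner [0.5264 0.1066 0.1   ] [ 9.17 10.07  9.47 10.85] 0.01862920179291862 0.04154942885442677
plate 10.172561544628437 10.942201092259268
toolx yaw 100.01450888615541
```

Slot at (0.5265,0.1066), yaw about 10.2°, with the open mouth and rim clearly visible. I'll move over it and lower just into the lead-in.

Call:
apply_moves(
  motion=[
    {"linear": [0.012,0.0005,0],"angular": [0,0,0],"jaw": 0},
    {"linear": [0.034,0.0015,0.005],"angular": [0,0,0],"jaw": 0},
    {"linear": [0.056,0.0025,0.01],"angular": [0,0,-0.004],"jaw": 0},
    {"linear": [0.07,0.003,0.02],"angular": [0,0,-0.004],"jaw": 0},
    {"linear": [0.0739,0.0032,0.032],"angular": [0,0,-0.004],"jaw": 0},
    {"linear": [0.0739,0.0032,0.04],"angular": [0,0,-0.004],"jaw": 0},
    {"linear": [0.0739,0.0032,0.042],"angular": [0,0,-0.004],"jaw": 0},
    {"linear": [0.0739,0.0032,0.044],"angular": [0,0,-0.004],"jaw": 0},
    {"linear": [0.0739,0.0032,0.046],"angular": [0,0,-0.004],"jaw": 0},
    {"linear": [0.0739,0.0032,0.048],"angular": [0,0,-0.004],"jaw": 0},
    {"linear": [0.0739,0.0032,0.05],"angular": [0,0,-0.004],"jaw": 0},
    {"linear": [0.0739,0.0032,0.052],"angular": [0,0,-0.004],"jaw": 0},
    {"linear": [0.0739,0.0032,0.054],"angular": [0,0,-0.004],"jaw": 0},
    {"linear": [0.0739,0.0032,0.056],"angular": [0,0,-0.004],"jaw": 0},
    {"linear": [0.0739,0.0032,0.056],"angular": [0,0,-0.004],"jaw": 0},
  ],
)

```text
time: 7.95
eef_pos: [0.5266, 0.1082, 0.1469]
tcp_rot: [-0.0, 0.641, 0.768, -0.0]
force: [0.6, 0.4, -1.8]
finger_gap: 0.0103
```

Foot is about 6 mm below the rim with no contact force, so it is inside. I'll keep lowering.

Call:
apply_moves(
  motion=[
    {"linear": [0,0,0.002],"angular": [0,0,0],"jaw": 0},
    {"linear": [0,0,0.004],"angular": [0,0,0],"jaw": 0},
    {"linear": [0,0,0.006],"angular": [0,0,0],"jaw": 0},
    {"linear": [0,0,0.008],"angular": [0,0,0],"jaw": 0},
    {"linear": [0,0,0.01],"angular": [0,0,0],"jaw": 0},
    {"linear": [0,0,0.012],"angular": [0,0,0],"jaw": 0},
    {"linear": [0,0,0.014],"angular": [0,0,0],"jaw": 0},
    {"linear": [0,0,0.016],"angular": [0,0,0],"jaw": 0},
    {"linear": [0,0,0.018],"angular": [0,0,0],"jaw": 0},
    {"linear": [0,0,0.019],"angular": [0,0,0],"jaw": 0},
    {"linear": [0,0,0.019],"angular": [0,0,0],"jaw": 0},
  ],
)

```text
time: 9.32
eef_pos: [0.5266, 0.1082, 0.128]
tcp_rot: [-0.0, 0.641, 0.768, -0.0]
force: [0.8, 0.1, -0.3]
finger_gap: 0.0097
```

Call:
apply_moves(
  motion=[
    {"linear": [0,0,0.001],"angular": [0,0,0],"jaw": 0},
    {"linear": [0,0,0.002],"angular": [0,0,0],"jaw": 0},
    {"linear": [0,0,0.003],"angular": [0,0,0],"jaw": 0},
    {"linear": [0,0,0.004],"angular": [0,0,0],"jaw": 0},
    {"linear": [0,0,0.005],"angular": [0,0,0],"jaw": 0},
    {"linear": [0,0,0.005],"angular": [0,0,0],"jaw": 0},
  ],
)

```text
time: 10.07
eef_pos: [0.5269, 0.1082, 0.1236]
tcp_rot: [0.0, 0.641, 0.768, 0.0]
force: [-2.0, -1.2, 4.2]
finger_gap: 0.0099
```

In contact at the ready point (about 5 N up). I'll press 2 mm and feel.

Call:
apply_moves(
  motion=[
    {"linear": [0,0,0.001],"angular": [0,0,0],"jaw": 0},
    {"linear": [0,0,0.002],"angular": [0,0,0],"jaw": 0},
    {"linear": [0,0,0.003],"angular": [0,0,0],"jaw": 0},
    {"linear": [0,0,0.003],"angular": [0,0,0],"jaw": 0},
  ],
)

```text
time: 10.58
eef_pos: [0.527, 0.1082, 0.1209]
tcp_rot: [0.0, 0.641, 0.768, 0.0]
force: [-4.0, -1.2, 7.4]
finger_gap: 0.0096
```

Call:
apply_moves(
  motion=[
    {"linear": [0,0,0.0007],"angular": [0,0,0],"jaw": 0},
    {"linear": [0,0,0.0014],"angular": [0,0,0],"jaw": 0},
    {"linear": [0,0,0.002],"angular": [0,0,0],"jaw": 0},
    {"linear": [0,0,0.002],"angular": [0,0,0],"jaw": 0},
  ],
)

```text
time: 11.08
eef_pos: [0.527, 0.1081, 0.1194]
tcp_rot: [0.0, 0.641, 0.768, 0.0]
force: [-4.2, -1.1, 9.7]
finger_gap: 0.0098
```

Call:
apply_moves(
  motion=[
    {"linear": [0,0,0.0005],"angular": [0,0,0],"jaw": 0},
    {"linear": [0,0,0.001],"angular": [0,0,0],"jaw": 0},
    {"linear": [0,0,0.001],"angular": [0,0,0],"jaw": 0},
  ],
)

```text
time: 11.45
eef_pos: [0.5271, 0.1081, 0.1192]
tcp_rot: [0.0, 0.641, 0.768, 0.0]
force: [-7.3, -2.4, 17.6]
finger_gap: 0.0095
```

Hard stop about 4.5 mm down, so the carriage had been left down and that press only unlocked it. I'll let up slowly to about 6–7 mm above ready.

Call:
apply_moves(
  motion=[
    {"linear": [0,0,-0.001],"angular": [0,0,0],"jaw": 0},
    {"linear": [0,0,-0.002],"angular": [0,0,0],"jaw": 0},
    {"linear": [0,0,-0.003],"angular": [0,0,0],"jaw": 0},
    {"linear": [0,0,-0.005],"angular": [0,0,0],"jaw": 0},
    {"linear": [0,0,-0.007],"angular": [0,0,0],"jaw": 0},
    {"linear": [0,0,-0.007],"angular": [0,0,0],"jaw": 0},
  ],
)

```text
time: 12.2
eef_pos: [0.5268, 0.1083, 0.1244]
tcp_rot: [0.0, 0.641, 0.768, 0.0]
force: [-1.0, 0.2, 4.5]
finger_gap: 0.0097
```

Call:
apply_moves(
  motion=[
    {"linear": [0,0,-0.002],"angular": [0,0,0],"jaw": 0},
    {"linear": [0,0,-0.004],"angular": [0,0,0],"jaw": 0},
    {"linear": [0,0,-0.006],"angular": [0,0,0],"jaw": 0},
    {"linear": [0,0,-0.007],"angular": [0,0,0],"jaw": 0},
    {"linear": [0,0,-0.007],"angular": [0,0,0],"jaw": 0},
  ],
)

```text
time: 12.82
eef_pos: [0.5265, 0.1081, 0.1309]
tcp_rot: [-0.0, 0.641, 0.768, -0.0]
force: [-0.1, 0.4, -0.9]
finger_gap: 0.0096
```

Pushed up past ready, now free: the carriage is unlocked and raised. Now the second press, slowly.

Call:
apply_moves(
  motion=[
    {"linear": [0,0,0.002],"angular": [0,0,0],"jaw": 0},
    {"linear": [0,0,0.004],"angular": [0,0,0],"jaw": 0},
    {"linear": [0,0,0.006],"angular": [0,0,0],"jaw": 0},
    {"linear": [0,0,0.007],"angular": [0,0,0],"jaw": 0},
    {"linear": [0,0,0.008],"angular": [0,0,0],"jaw": 0},
    {"linear": [0,0,0.009],"angular": [0,0,0],"jaw": 0},
    {"linear": [0,0,0.01],"angular": [0,0,0],"jaw": 0},
    {"linear": [0,0,0.01],"angular": [0,0,0],"jaw": 0},
  ],
)

```text
time: 13.82
eef_pos: [0.5267, 0.1082, 0.1212]
tcp_rot: [0.0, 0.641, 0.768, 0.0]
force: [-2.0, -0.1, 2.5]
finger_gap: 0.0093
```

Call:
apply_moves(
  motion=[
    {"linear": [0,0,0.001],"angular": [0,0,0],"jaw": 0},
    {"linear": [0,0,0.002],"angular": [0,0,0],"jaw": 0},
    {"linear": [0,0,0.002],"angular": [0,0,0],"jaw": 0},
  ],
)

```text
time: 14.2
eef_pos: [0.5268, 0.1082, 0.1191]
tcp_rot: [0.0, 0.641, 0.768, 0.0]
force: [-1.5, -0.0, 2.6]
finger_gap: 0.0095
```

Call:
apply_moves(
  motion=[
    {"linear": [0,0,0.001],"angular": [0,0,0],"jaw": 0},
    {"linear": [0,0,0.002],"angular": [0,0,0],"jaw": 0},
    {"linear": [0,0,0.003],"angular": [0,0,0],"jaw": 0},
    {"linear": [0,0,0.004],"angular": [0,0,0],"jaw": 0},
    {"linear": [0,0,0.005],"angular": [0,0,0],"jaw": 0},
    {"linear": [0,0,0.006],"angular": [0,0,0],"jaw": 0},
    {"linear": [0,0,0.006],"angular": [0,0,0],"jaw": 0},
  ],
)

```text
time: 15.08
eef_pos: [0.5267, 0.1082, 0.1131]
tcp_rot: [0.0, 0.641, 0.768, 0.0]
force: [-1.5, -0.1, 3.6]
finger_gap: 0.0097
```

Call:
apply_moves(
  motion=[
    {"linear": [0,0,0.0007],"angular": [0,0,0],"jaw": 0},
    {"linear": [0,0,0.0014],"angular": [0,0,0],"jaw": 0},
    {"linear": [0,0,0.0014],"angular": [0,0,0],"jaw": 0},
  ],
)

```text
time: 15.45
eef_pos: [0.5267, 0.1082, 0.1117]
tcp_rot: [0.0, 0.641, 0.768, 0.0]
force: [-0.2, -0.2, 3.7]
finger_gap: 0.0098
```

Call:
apply_moves(
  motion=[
    {"linear": [0,0,0.0005],"angular": [0,0,0],"jaw": 0},
    {"linear": [0,0,0.001],"angular": [0,0,0],"jaw": 0},
    {"linear": [0,0,0.001],"angular": [0,0,0],"jaw": 0},
  ],
)

```text
time: 15.82
eef_pos: [0.5268, 0.1082, 0.1107]
tcp_rot: [0.0, 0.641, 0.768, 0.0]
force: [-0.4, -0.2, 3.5]
finger_gap: 0.01
```

Call:
apply_moves(
  motion=[
    {"linear": [0,0,0.0005],"angular": [0,0,0],"jaw": 0},
    {"linear": [0,0,0.001],"angular": [0,0,0],"jaw": 0},
    {"linear": [0,0,0.001],"angular": [0,0,0],"jaw": 0},
  ],
)

```text
time: 16.2
eef_pos: [0.5268, 0.1082, 0.1098]
tcp_rot: [0.0, 0.641, 0.768, 0.0]
force: [-0.6, -0.6, 3.8]
finger_gap: 0.0098
```

Call:
apply_moves(
  motion=[
    {"linear": [0,0,0.0004],"angular": [0,0,0],"jaw": 0},
    {"linear": [0,0,0.0008],"angular": [0,0,0],"jaw": 0},
    {"linear": [0,0,0.0008],"angular": [0,0,0],"jaw": 0},
  ],
)

```text
time: 16.58
eef_pos: [0.5268, 0.1082, 0.1094]
tcp_rot: [0.0, 0.641, 0.768, 0.0]
force: [-2.1, -0.5, 7.4]
finger_gap: 0.0098
```

Call:
apply_moves(
  motion=[
    {"linear": [0,0,0.0004],"angular": [0,0,0],"jaw": 0},
    {"linear": [0,0,0.0008],"angular": [0,0,0],"jaw": 0},
    {"linear": [0,0,0.0008],"angular": [0,0,0],"jaw": 0},
  ],
)

```text
time: 16.95
eef_pos: [0.5269, 0.1082, 0.1094]
tcp_rot: [0.0, 0.641, 0.768, 0.0]
force: [-4.9, -0.6, 13.0]
finger_gap: 0.0095
```

Firmly at the lower stop (13 N, TCP 0.1094). I'll let up and feel whether it has caught.

Call:
apply_moves(
  motion=[
    {"linear": [0,0,-0.001],"angular": [0,0,0],"jaw": 0},
    {"linear": [0,0,-0.002],"angular": [0,0,0],"jaw": 0},
    {"linear": [0,0,-0.003],"angular": [0,0,0],"jaw": 0},
    {"linear": [0,0,-0.0035],"angular": [0,0,0],"jaw": 0},
    {"linear": [0,0,-0.0035],"angular": [0,0,0],"jaw": 0},
  ],
)

```text
time: 17.58
eef_pos: [0.5268, 0.1082, 0.1116]
tcp_rot: [0.0, 0.641, 0.768, 0.0]
force: [0.2, -0.4, 3.3]
finger_gap: 0.0099
```

Call:
apply_moves(
  motion=[
    {"linear": [0,0,-0.001],"angular": [0,0,0],"jaw": 0},
    {"linear": [0,0,-0.002],"angular": [0,0,0],"jaw": 0},
    {"linear": [0,0,-0.003],"angular": [0,0,0],"jaw": 0},
    {"linear": [0,0,-0.003],"angular": [0,0,0],"jaw": 0},
  ],
)

```text
time: 18.08
eef_pos: [0.5265, 0.1082, 0.1143]
tcp_rot: [-0.0, 0.641, 0.768, -0.0]
force: [0.3, -0.1, 0.5]
finger_gap: 0.0097
```

Call:
apply_moves(
  motion=[
    {"linear": [0,0,-0.0005],"angular": [0,0,0],"jaw": 0},
    {"linear": [0,0,-0.001],"angular": [0,0,0],"jaw": 0},
    {"linear": [0,0,-0.001],"angular": [0,0,0],"jaw": 0},
  ],
)

```text
time: 18.45
eef_pos: [0.5266, 0.1082, 0.1155]
tcp_rot: [-0.0, 0.641, 0.768, -0.0]
force: [0.5, 0.4, -0.3]
finger_gap: 0.0098
```

Upward push gone 6 mm above the stop, so it has caught. I'll open and go straight up.

Call:
apply_moves(
  motion=[
    {"linear": [0,0,0],"angular": [0,0,0],"jaw": 0.02},
    {"linear": [0,0,0],"angular": [0,0,0],"jaw": 0.04},
    {"linear": [0,0,0],"angular": [0,0,0],"jaw": 0.045},
    {"linear": [0,0,0],"angular": [0,0,0],"jaw": 0.045},
    {"linear": [0,0,0],"angular": [0,0,0],"jaw": 0.045},
    {"linear": [0,0,-0.01],"angular": [0,0,0],"jaw": 0.045},
    {"linear": [0,0,-0.03],"angular": [0,0,0],"jaw": 0.045},
    {"linear": [0,0,-0.06],"angular": [0,0,0],"jaw": 0.045},
    {"linear": [-0.02,0,-0.09],"angular": [0,0,0],"jaw": 0.045},
    {"linear": [-0.04,0,-0.11],"angular": [0,0,0],"jaw": 0.045},
    {"linear": [-0.055,0,-0.115],"angular": [0,0,0],"jaw": 0.045},
    {"linear": [-0.06,0,-0.115],"angular": [0,0,0],"jaw": 0.045},
    {"linear": [-0.06,0,-0.115],"angular": [0,0,0],"jaw": 0.045},
    {"linear": [-0.06,0,-0.115],"angular": [0,0,0],"jaw": 0.045},
  ],
)

```text
time: 20.2
eef_pos: [0.5368, 0.0495, 0.2294]
tcp_rot: [-0.001, 0.641, 0.768, -0.001]
force: [0.4, 0.2, 0.7]
finger_gap: 0.045
```

```bash
python3 - <<'E'
from h import *
import pickle
o=env.get_obs();c=optics.get_calibration("wrist");im=optics.snapshot("wrist");s=optics.snapshot("side");cs=optics.get_calibration("side")
print(o["eef_pos"],o["force"],o["finger_gap"]);pickle.dump((c,o),open("w3.pkl","wb"))
x=proj(c,[[.5265,.1066,.11]])[0];x0,y0=int(x[0])-40,max(int(x[1])-40,0);print(x0,y0)
for z in(.112,.121):  # flange/bar predicted width for home vs raised
    R=np.radians(10.2);ax=np.array([np.cos(R),np.sin(R),0]);ay=np.array([-ax[1],ax[0],0]);C=np.array([.5265,.1066,z])
    q=proj(c,[C+a*.012*ax+b*.025*ay for a,b in((-1,1),(1,1),(1,-1),(-1,-1))]);print(z,((q-[x0,y0])*5).round(0).tolist())
    C=C+[0,0,.03];q=proj(cs,[C]);print("side bar top",q.round(1))
b=cv2.resize(im[y0:y0+110,x0:x0+80],None,fx=5,fy=5,interpolation=cv2.INTER_CUBIC)
d=cv2.resize(s[205:275,260:340],None,fx=4.5,fy=4.5,interpolation=cv2.INTER_CUBIC)
out=np.zeros((600,800,3),np.uint8);out[:b.shape[0],:400]=b;out[:d.shape[0],420:420+d.shape[1]]=d
out[330:580,400:]=cv2.resize(s[100:225,160:360],(400,250))
cv2.imwrite("pics/end.png",out)
E
```

```text
[0.53683012 0.0495468  0.22943201] [0.36306609 0.17199912 0.67268378] 0.045036551338065924
273 89
0.112 [[128.0, 48.0], [273.0, 49.0], [269.0, 351.0], [130.0, 350.0]]
side bar top [[302.1 224. ]]
0.121 [[125.0, 45.0], [275.0, 45.0], [271.0, 357.0], [128.0, 357.0]]
side bar top [[302.1 221.1]]
```

View pics/end.png

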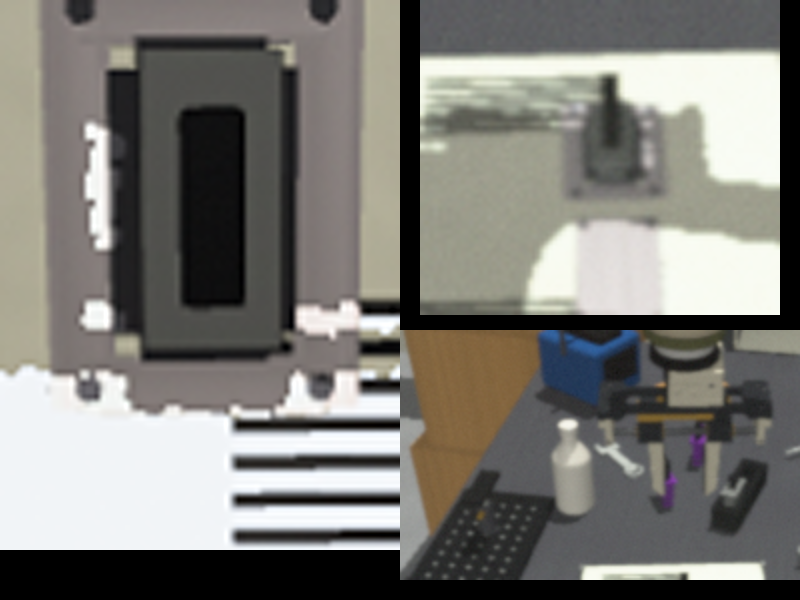

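The flange measures 142×297 px in the 5× crop, against a prediction of 145×302 for home and 150×312 for raised, so the cartridge is home. It is centred in the slot with the gripper clear of it, and the blank is still in the rack. Handing in.

```bash
python3 -c "
from plant import env
print(env.get_obs()['time'],env.close_job())"
```

```text
the job is handed in; nothing more can be done
20.3 None
```

The straight-bar cartridge is out of the rack, clicked home in the slot and staying down by itself. I handed the job in at 20.3 s; it reports no verdict, so this rests on my own checks.

- **First press:** it met a hard stop after about 4.5 mm, so the carriage had been left down and this press only unlocked it. Letting up, 4.5 N was still pushing 5 mm above the stop, so it had not caught.
- **Second press:** it went about 14 mm to the lower stop at 13 N. Letting up, the push was gone 5–6 mm above the stop, so it had caught. I then opened the fingers and backed off.
- **Height check:** after release, the flange measured 142×297 px in the last wrist picture. I had predicted 145×302 px for home and 150×312 px for raised. The blank plug was still in the rack.

Two things were slightly off:
- **Force:** the first press peaked at 17.6 N measured, above the 14 N guide but well below the 40 N limit.
- **Sideways position:** the last picture shows the cartridge about 1.5–2 mm off my slot estimate across its width, within the 4 mm allowed.

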